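Wind the microplate clamp shut with its loose crank

TASK

Take the loose crank with the oblong block-shaped head and set it fully down over the steel eye on top of the plate clamp. Then, with the crank on it, turn the eye clockwise (seen from above) as far as it goes, so that the jaw shuts against the microplate, and leave the crank standing on the eye. Leave the round-headed crank where it lies.

Things in the scene. Friction and masses are not known exactly. Their poses are not given: they have to be found in the camera images.
- crank_head (a point): Centre, half-way up, of the wanted crank's plain steel head: upright block 74 (own x) x 38 (y) x 50 mm tall; grip it across y here or a little above. Underside: slot socket 62 (x) x 22 (y), 32 mm deep. Flat arm 16 mm wide along own +x, 5 to 15 mm above this point, to 120 mm out; at 110 mm an upright black knob, 22 mm thick, to 49 mm above. z up, 0.45 kg, stands loose on the bench.
- eye (a point): Foot of the clamp's steel eye: on its axis, on the 84 mm disc that turns with it, 42 mm above the bench. Upright loop of 10 mm bar, 46 mm wide (own x, turns with it), 10 thick (y), 30 tall (z). The socket goes over it, head length along own x, either way round, till the underside meets the disc; needs 15 degrees and 6 mm; then 20 degrees of free play each way. The rest of the clamp is lower.
- spindle (a joint): Turn of the eye, rad: 0 = jaw fully open, grows clockwise seen from above; hard stop at 1.0 = dark sliding jaw shut against the white 96-well microplate in the fixed clamp. Starts at 0 to 0.25, turns stiffly (0.12 N m) and stays where it is left.
- round_crank_head (a point): Centre, half-way up, of the other loose crank's head: same arm and knob along own +x, same height, but the head is a round cylinder 44 mm across, solid below. It does not fit the eye; leave it alone.
Things that resemble listed ones, but are neither listed nor needed, are in the scene too. What is shaped like the part that bears crank_head but red or turquoise is not meant.

How it is judged (in metres and radians):
On the way:
1. the block-headed crank is fully down on the eye, upright, before the eye has been turned far (joint below 0.5) (horizontal distance between crank_head and eye below 0.012 m and z of crank_head in the frame of eye below 0.031 m and angle between crank_head's own z axis and vertical below 0.17 rad and value of joint spindle below 0.5 rad), for 0.1 s.
At the end, for the whole second after the job is handed in: The eye is turned clockwise to beyond 0.8 rad (stop at 1.0), and the block-headed crank stands on it at rest: its head centre within 12 mm of the axis, within 6 mm of fully down, tilted less than 10 degrees (value of joint spindle above 0.8 rad and horizontal distance between crank_head and eye below 0.012 m and z of crank_head in the frame of eye below 0.031 m and angle between crank_head's own z axis and vertical below 0.17 rad and linear speed of crank below 0.02 m/s); the robot touches nothing.
It fails at once if the round-headed crank is moved more than 40 mm (distance of round_crank_head from where it was at the start of the episode above 0.04 m).
It also fails if it takes over 42 s, if anything falls off the work surface, if the arm or the gripper's body presses on something with over 40 N, if the wrist force passes 120 N, or if a joint passes its speed limit or range.

ROBOT

A 6-joint arm with a two-finger parallel gripper is mounted at the origin on the work surface. World frame = base frame: x ahead of the robot, y to its left, z up, the work surface at z = 0. Lengths are in mm, angles in rad, forces in N, time in s.
With the tool pointing down it reaches from about 350 to 925 mm from the base axis. Payload 6.4 kg.
Tool frame: the origin (TCP) lies at the very end of the fingers, on their centre line; the grasp point (between the pads) lies 19 mm behind it; z points along the fingers, y is the line along which they close (so a half turn about z gives the same grasp; the last joint's range is limited). The gripper opens to 85 mm and grips with 20 to 120 N. Pads are 22 mm wide; open, the fingers measure 114 mm over their backs; the gripper's body (76 mm by 85 mm) begins 54 mm behind the grasp point. The pads swing forward as they close: fully open they stand 13 mm farther back than shut.
Start: joints at [1.06, 0.245, 1.558, -0, 1.339, -0.174], TCP at [214.802, 613.493, 231.29] pointing down, gripper open.
Joint ranges: [-3.13, 3.13], [-1.02, 2.26], [0.13, 2.54], [-0.95, 4.09], [0.21, 2.88], [-2.74, 2.74]. Speed limits (rad/s): [2.57, 2.57, 3.14, 3.14, 3.14, 3.14].

INTERFACE

Orientations are given as a unit quaternion [w, x, y, z].
In Python, from cell import ctrl, viewer, workorder, nets gives the robot as it stands.
- The arm moves only by the tool servo_tool, never from a script. Its argument "series" is one flat list of numbers, 7 for each row, row after row: the shift along the tool's x, y, z scaled (see below), then the turn, a rotation vector about the tool's x, y, z scaled (see below), then the opening, from -1 (shut) to 1 (fully open), so that 0 is half open. In form: [x, y, z, ax, ay, az, fingers, x, y, z, ax, ay, az, fingers, ...]. A call has 1 to 8 rows; each row is the pose to reach, as a shift and turn from the pose commanded when the call began, along the tool's axes at that moment, turning the shorter way round; what a row does not reach only later rows make up. The controller multiplies each number of a shift by 10 cm and each number of a turn by 360 degrees. A row lasts 1/12 s, in which the tool goes at most 41.7 mm and 7.16 degrees, less where a joint would pass 70% of its speed; a pose out of reach is approached as far as the arm can. A call with a number of a shift or a turn outside -1 to 1 is refused whole. A call with a gripper value outside its range is refused whole. The fingers move at their own pace and stop on an object; the grip force is fixed at half the most. Time passes only in rows, so rows that repeat a pose let the fingers close. It gives the time, the measured TCP pose, the force, the opening and the grip force at its end, in the units of the state.
- ctrl.sense(): the state, without advancing time (a new reading comes with each control period).
- viewer.snapshot(name): name is "side" or "top" or "wrist"; returns the picture (420x560x3 uint8, blue, green, red); there is no depth.
- viewer.calibration(name): a dict with "fx", "fy", "cx", "cy" (pixels), "cam_to_world" (4x4, takes a point from camera to world coordinates); the wrist camera has in their place "tool_from_camera" (4x4, takes a point from camera to tool coordinates, whose origin is the TCP and whose axes are the flange's). Camera axes: x right, y up, looking along -z (the intrinsics and any distortion apply to the point x, -y, -z); pixel columns grow to the right and rows downward; lengths in mm; the calibration is good to about 2 mm. A picture is of the moment at which its call begins: read the wrist's pose just before it. calibration takes no time and is no camera call.
- workorder.close_job(): hands the job in; it is judged then, once.
Trained networks look in the newest picture that a camera, given by its name, has taken for a name from the list of things; names that differ only in an ending like _2 or _b are one class to them, and where a whole thing is asked for, a point or a joint stands for the part that bears it (a point fixed in the world has none). Each returns a list of dicts, best first, with "conf" (0 to 1); they miss things now and then, are a little off and sometimes report something else, mostly with a low value. They report only what shows in the picture. A call takes as long as a camera call. They do not tell look-alikes from the thing itself.
- nets.masks_of(camera, name): "region" (420x560 bool, what is visible of it) and "box" ([left, top, right, bottom] in pixels, round what is visible of it).
The state is a dict: "clock": time; "qpos": joint angles; "joint_velocities": joint speeds; "joint_torque": joint torques, N m; "ee_pos": TCP position; "tool_rot": TCP orientation; "ft_force": force on the tool from outside, world axes, zero at the start; "torque": the same for the moment, N m; "grip_width": opening from 0.0 (shut) to 1.0 (fully open); "grasp_force": force on a finger pad.
Only numpy, scipy, OpenCV 4.12 (cv2) and the standard library are available. Lean on these libraries where they do the work, as an engineer would, in place of code of your own. Each camera call takes 0.05 s, during which the arm holds its last target. There are 200 camera calls.

## Working session

There is one attempt and no reset: what is moved stays moved. The work goes in short steps, Python scripts to look and compute and a tool call to move; the robot and the scene stay as the last step left them, time stands still between calls to the robot, and variables do not carry over. Pictures are saved under pics/ and viewed, at most 10 in all, crops included, and the job is handed in when it is done.

Besides the shell and the picture viewer there is one more tool, called after "Request:" as name(argument=value, ...), one argument or row to a line, values as JSON. servo_tool: Moves the arm, as the interface text tells. Its arguments: {"type":"object","properties":{"series":{"type":"array"}},"required":["series"]}

```bash
mkdir -p pics; ls
cat > h.py <<'E'
from cell import ctrl, viewer, workorder, nets
import numpy as np, cv2
from scipy.spatial.transform import Rotation as R
def pose():
    s=ctrl.sense(); q=s["tool_rot"]; T=np.eye(4)
    T[:3,:3]=R.from_quat([q[1],q[2],q[3],q[0]]).as_matrix(); T[:3,3]=s["ee_pos"]; return T
def cam(name):
    c=viewer.calibration(name)
    M=np.array(c["cam_to_world"]) if "cam_to_world" in c else pose()@np.array(c["tool_from_camera"])
    return c,M
def pix2w(cm,uv,z):
    c,M=cm; d=np.array([(uv[0]-c["cx"])/c["fx"],-(uv[1]-c["cy"])/c["fy"],-1.])
    d=M[:3,:3]@d; o=M[:3,3]; return o+d*(z-o[2])/d[2]
def w2pix(cm,p):
    c,M=cm; q=M[:3,:3].T@(np.array(p,float)-M[:3,3]); return np.array([c["cx"]+c["fx"]*q[0]/-q[2],c["cy"]-c["fy"]*q[1]/-q[2]])
E
python3 - <<'E'
from h import *
s=ctrl.sense();print(s["clock"],s["ee_pos"],s["tool_rot"],s["grip_width"])
for n in("top","side"):
    print(n,{k:np.round(v,3).tolist() for k,v in viewer.calibration(n).items()})
    im=viewer.snapshot(n);cv2.imwrite(f"pics/{n}0.png",im)
    for k in("crank_head","eye","round_crank_head"):
        for d in nets.masks_of(n,k): 
            ys,xs=np.where(d["region"]);print(n,k,round(d["conf"],2),d["box"],xs.mean().round(1),ys.mean().round(1),len(xs))
E
```

```text
pics
0.0 [214.51463524 612.9761251  230.16477781] [-3.18536138e-04  1.67591312e-01  9.85856072e-01 -9.25059858e-04] 1.0036477423706034
top {'fx': 430.806, 'fy': 430.806, 'cx': 277.421, 'cy': 212.935, 'cam_to_world': [[-0.025, 0.993, -0.12, 363.402], [-1.0, -0.024, 0.009, -110.607], [0.006, 0.12, 0.993, 844.081], [0.0, 0.0, 0.0, 1.0]]}
top crank_head 0.97 [255.1, 236.8, 341.3, 263.2] 306.5 251.2 1157
top crank_head 0.81 [359.5, 127.3, 390.6, 218.1] 376.9 181.3 1538
top crank_head 0.68 [385.9, 232.1, 453.1, 307.9] 422.2 275.0 1651
top eye 0.88 [124.2, 152.1, 165.7, 199.7] 147.8 176.4 1570
top round_crank_head 0.75 [243.5, 100.3, 269.2, 184.6] 255.6 149.8 980
side {'fx': 439.327, 'fy': 439.327, 'cx': 281.284, 'cy': 206.469, 'cam_to_world': [[0.717, 0.434, -0.545, -109.375], [-0.697, 0.459, -0.551, -687.706], [0.011, 0.775, 0.632, 728.837], [0.0, 0.0, 0.0, 1.0]]}
side crank_head 0.78 [323.0, 262.5, 344.2, 353.8] 334.2 315.7 1382
side crank_head 0.6 [241.9, 212.3, 302.2, 270.1] 277.0 246.9 1246
side crank_head 0.59 [331.0, 218.8, 394.2, 276.1] 359.8 249.8 1268
side eye 0.89 [223.6, 154.3, 255.2, 176.4] 241.7 164.5 456
side round_crank_head 0.96 [288.7, 165.7, 324.9, 212.0] 304.7 192.9 638
```

View pics/top0.png

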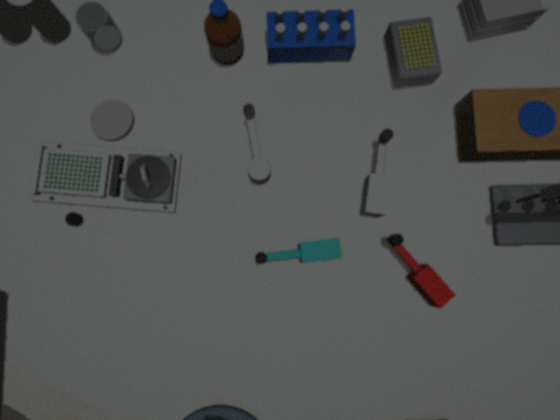

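View pics/side0.png

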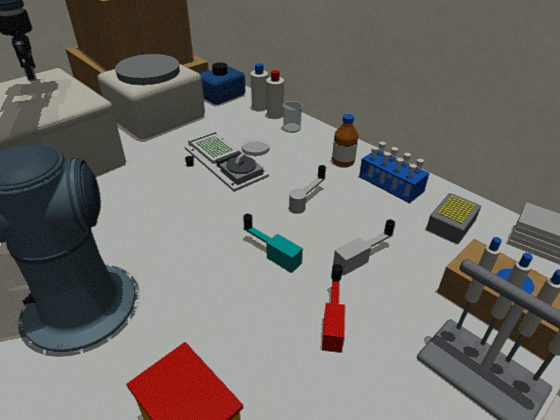

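Crank candidates in the top view:
- Turquoise block at (320,250): wrong colour.
- Red block at (432,285): wrong colour.
- Round steel head at (260,170): not to be touched.
- Plain steel block at (374,195), knob at (386,136): this one fits the description.

The eye is at (145,176). I'll check both in an enlarged crop.

Run:
```python
from h import *
im=cv2.imread("pics/top0.png")
a=im[120:225,330:430];b=im[125:230,105:205]
o=np.hstack([cv2.resize(x,None,fx=4,fy=4,interpolation=cv2.INTER_CUBIC) for x in(a,b)])
o=np.clip(o*1.6,0,255).astype(np.uint8);cv2.imwrite("pics/crop.png",o)
ct=cam("top");cs=cam("side")
for z in (50,35): print(z,pix2w(ct,(386,135),z),pix2w(ct,(374,195),z))
print("knobtop",pix2w(ct,(386.5,134),74), pix2w(cs,(390,225),74))
print("eye",pix2w(ct,(145,176),57),"disc",pix2w(ct,(149,179),42),pix2w(cs,(241.7,164.5),45))
```

```text
50 [ 603.2911546  -327.72013602   50.        ] [ 488.47676657 -298.92243127   50.        ]
35 [ 607.82261116 -331.82134675   35.        ] [ 490.83940569 -302.47965997   35.        ]
knobtop [ 597.91666174 -322.18582072   74.        ] [ 587.37753058 -331.81598517   74.        ]
eye [533.16177067 126.39482588  57.        ] disc [530.44571803 123.29842109  42.        ] [529.24944359 117.74683917  45.        ]
```

View pics/crop.png

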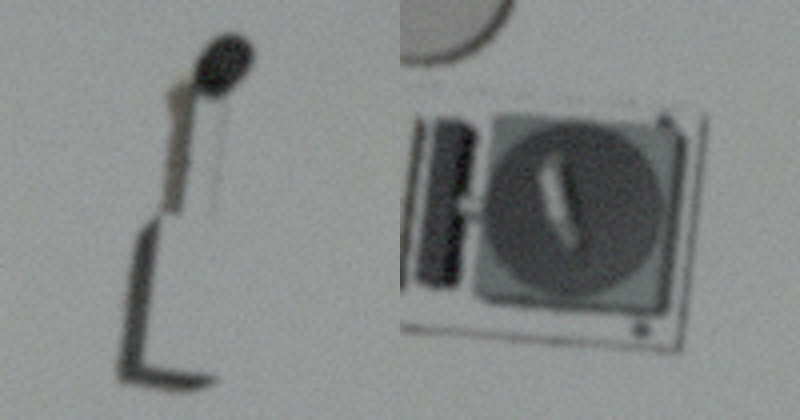

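The crop confirms it. The block head is plain steel, with its near-left faces dark. The eye bar runs about (548,160) to (572,240) in the crop. Next I'll go over the eye with the wrist camera.

```bash
cat >> h.py <<'E'
def move(target,phi):
    """shift/turn (scaled) from current pose to TCP target with tool-y heading phi deg, pointing down"""
    T=pose(); a=np.radians(phi); y=np.array([np.cos(a),np.sin(a),0]); z=np.array([0,0,-1.])
    Rt=np.column_stack([np.cross(y,z),y,z]); d=T[:3,:3].T@(np.array(target,float)-T[:3,3])
    rv=R.from_matrix(T[:3,:3].T@Rt).as_rotvec(degrees=True)
    print("shift",np.round(d/100,3),"turn",np.round(rv/360,4),"phi now",np.degrees(np.arctan2(T[1,1],T[0,1])).round(2),"tcp",T[:3,3].round(1))
E
python3 - <<'E'
from h import *
c=viewer.calibration("wrist");print({k:np.round(v,3).tolist() for k,v in c.items()})
move([450,120,330],70.7);move([450,-290,330],78)
E
```

```text
{'fx': 332.308, 'fy': 332.308, 'cx': 276.149, 'cy': 210.875, 'tool_from_camera': [[-0.002, 0.95, 0.313, 80.921], [1.0, 0.002, 0.0, -0.26], [-0.0, 0.313, -0.95, -142.725], [0.0, 0.0, 0.0, 1.0]]}
shift [-3.851 -3.88  -0.988] turn [-0. -0.  0.] phi now 70.7 tcp [214.8 613.4 231.1]
shift [-5.206 -7.75  -0.987] turn [-0.     -0.     -0.0203] phi now 70.7 tcp [214.8 613.4 231.1]
```

Request:
servo_tool(
  series=[-0.87, -0.72, 0, 0, 0, 0, 1, -0.87, -0.72, 0, 0, 0, 0, 1, -0.87, -0.72, 0, 0, 0, 0, 1],
)

```text
clock: 0.65
ee_pos: [273.8, 514.9, 231.0]
tool_rot: [0.0, 0.167, 0.986, -0.0]
ft_force: [0.1, 0.7, -0.1]
grip_width: 0.999
grasp_force: 0.0
```

Request:
servo_tool(
  series=[-0.87, -0.72, 0, 0, 0, 0, 1, -0.87, -0.72, 0, 0, 0, 0, 1, -0.87, -0.72, 0, 0, 0, 0, 1],
)

```text
clock: 0.9
ee_pos: [332.5, 417.7, 231.4]
tool_rot: [0.0, 0.168, 0.986, -0.0]
ft_force: [0.1, -0.0, 0.5]
grip_width: 0.995
grasp_force: 0.0
```

Request:
servo_tool(
  series=[-0.87, -0.72, 0, 0, 0, 0, 1, -0.87, -0.72, 0, 0, 0, 0, 1, -0.87, -0.72, 0, 0, 0, 0, 1],
)

```text
clock: 1.15
ee_pos: [390.9, 321.0, 231.6]
tool_rot: [0.0, 0.168, 0.986, -0.0]
ft_force: [-0.1, -0.1, 0.5]
grip_width: 1.001
grasp_force: 0.0
```

Request:
servo_tool(
  series=[-0.87, -0.72, 0, 0, 0, 0, 1, -0.87, -0.72, 0, 0, 0, 0, 1, -0.87, -0.72, 0, 0, 0, 0, 1],
)

```text
clock: 1.4
ee_pos: [449.3, 224.1, 231.6]
tool_rot: [0.001, 0.168, 0.986, -0.0]
ft_force: [1.3, 0.3, 0.5]
grip_width: 1.002
grasp_force: 0.0
```

Request:
servo_tool(
  series=[-0.87, -0.72, 0, 0, 0, 0, 1, -0.87, -0.72, 0, 0, 0, 0, 1, -0.87, -0.72, 0, 0, 0, 0, 1, -0.87, -0.72, 0, 0, 0, 0, 1],
)

```text
clock: 1.73
ee_pos: [508.8, 125.7, 231.7]
tool_rot: [0.001, 0.17, 0.985, -0.001]
ft_force: [-0.7, 0.2, 0.9]
grip_width: 1.0
grasp_force: 0.0
```

Run:
```python
from h import *
cm=cam("wrist");np.save("eyeM.npy",cm[1]);im=viewer.snapshot("wrist");cv2.imwrite("pics/w_eye.png",im)
print(pose()[:3,3].round(1))
for d in nets.masks_of("wrist","eye"):
    m=d["region"].astype(np.uint8);print(d["conf"],d["box"],cv2.fitEllipse(cv2.findContours(m,0,1)[0][0]))
```

```text
[507.6 127.7 231.4]
0.79 [245.6, 166.6, 325.6, 243.0] ((285.2130126953125, 204.49139404296875), (75.70965576171875, 78.32960510253906), 84.91548919677734)
```

View pics/w_eye.png

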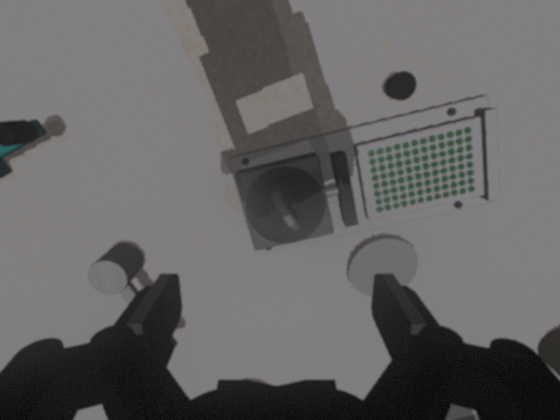

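The disc is centred at about (285,204), and the bright bar runs roughly (274,190) to (297,228). I'll segment the bar to get its axis and heading.

Run:
```python
from h import *
c=viewer.calibration("wrist");cm=(c,np.load("eyeM.npy"));im=cv2.imread("pics/w_eye.png")
print("disc",pix2w(cm,(285.2,204.5),42).round(1))
g=cv2.GaussianBlur(cv2.cvtColor(im,6),(0,0),1);m=np.zeros_like(g);cv2.circle(m,(285,204),34,255,-1)
b=((g>np.median(g[m>0])+18)&(m>0)).astype(np.uint8)
n,l,st,ce=cv2.connectedComponentsWithStats(b);print(np.median(g[m>0]),[(s.tolist(),k.round(1).tolist()) for s,k in zip(st[1:],ce[1:]) if s[4]>15])
i=1+np.argmax(st[1:,4]);pts=np.argwhere(l==i)[:,::-1].astype(np.float32);r=cv2.minAreaRect(pts);bx=cv2.boxPoints(r)
w=np.array([pix2w(cm,p,72)[:2] for p in bx]);e=[w[1]-w[0],w[2]-w[1]];e=max(e,key=np.linalg.norm)
print(r,"centre",w.mean(0).round(1),"len",np.linalg.norm(e),"heading",np.degrees(np.arctan2(e[1],e[0])))
o=cv2.resize(im[150:260,225:345],None,fx=5,fy=5,interpolation=2);o=np.clip(o*1.8,0,255).astype(np.uint8)
ax=pix2w(cm,(285.2,204.5),42)[:2]
for hd,col in((np.degrees(np.arctan2(e[1],e[0])),(0,0,255)),):
    u=np.array([np.cos(np.radians(hd)),np.sin(np.radians(hd))]);v=np.array([-u[1],u[0]])
    for z in(42,72):
        q=[((w2pix(cm,[*(ax+u*s*23+v*t*5),z])-[225,150])*5).astype(int) for s,t in((1,1),(1,-1),(-1,-1),(-1,1))]
        cv2.polylines(o,[np.array(q)],True,col if z==72 else (255,0,0),1)
cv2.imwrite("pics/w_eye2.png",o)
```

```text
disc [532.4 126.8  42. ]
56.0 [([283, 215, 16, 15, 138], [290.2, 221.8])]
((290.5199890136719, 222.36000061035156), (18.399999618530273, 8.800000190734863), 53.13010025024414) centre [542.3 128. ] len 18.659935446351454 heading 16.123467497970093
```

View pics/w_eye2.png

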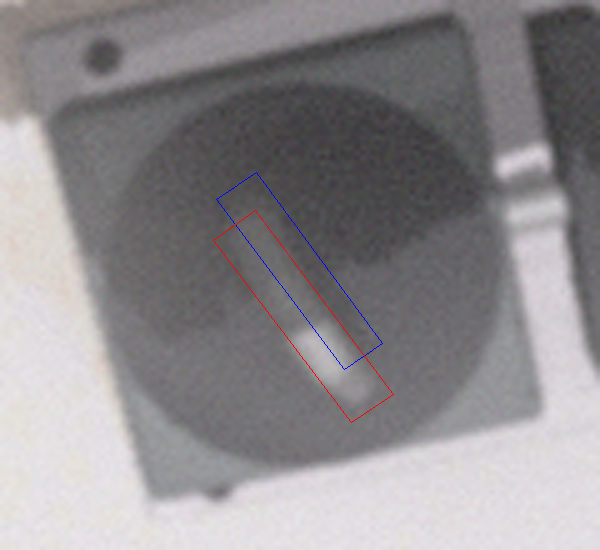

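The bar is centred on the disc at about (532,127) with a heading near 15°. Now over the steel crank.

Request:
servo_tool(
  series=[-0.21, -0.83, 0, 0, 0, 0, 1, -0.21, -0.83, 0, 0, 0, 0, 1, -0.21, -0.83, 0, 0, 0, 0, 1],
)

```text
clock: 2.08
ee_pos: [498.1, 41.5, 231.3]
tool_rot: [0.0, 0.169, 0.986, -0.001]
ft_force: [-0.4, 0.8, 0.1]
grip_width: 1.005
grasp_force: 0.0
```

Request:
servo_tool(
  series=[-0.21, -0.83, 0, 0, 0, 0, 1, -0.21, -0.83, 0, 0, 0, 0, 1, -0.21, -0.83, 0, 0, 0, 0, 1],
)

```text
clock: 2.33
ee_pos: [490.7, -44.1, 231.5]
tool_rot: [0.0, 0.169, 0.986, -0.001]
ft_force: [-0.1, 0.6, 1.0]
grip_width: 0.996
grasp_force: 0.0
```

Request:
servo_tool(
  series=[-0.21, -0.83, 0, 0, 0, 0, 1, -0.21, -0.83, 0, 0, 0, 0, 1, -0.21, -0.83, 0, 0, 0, 0, 1],
)

```text
clock: 2.58
ee_pos: [483.3, -129.5, 231.7]
tool_rot: [0.0, 0.169, 0.986, -0.001]
ft_force: [-0.6, 0.1, 0.4]
grip_width: 0.998
grasp_force: 0.0
```

Request:
servo_tool(
  series=[-0.21, -0.83, 0, 0, 0, 0, 1, -0.21, -0.83, 0, 0, 0, 0, 1, -0.21, -0.83, 0, 0, 0, 0, 1],
)

```text
clock: 2.83
ee_pos: [475.8, -214.8, 231.6]
tool_rot: [0.0, 0.169, 0.986, -0.001]
ft_force: [-0.1, -0.3, 0.5]
grip_width: 1.001
grasp_force: 0.0
```

Request:
servo_tool(
  series=[-0.21, -0.83, 0, 0, 0, -0.02, 1, -0.21, -0.83, 0, 0, 0, -0.02, 1, -0.21, -0.83, 0, 0, 0, -0.02, 1, -0.21, -0.83, 0, 0, 0, -0.02, 1, -0.21, -0.83, 0, 0, 0, -0.02, 1],
)

```text
clock: 3.25
ee_pos: [468.7, -295.1, 231.0]
tool_rot: [-0.0, 0.105, 0.994, 0.001]
ft_force: [-0.9, -0.2, -0.5]
grip_width: 1.005
grasp_force: 0.0
```

Run:
```python
from h import *
cm=cam("wrist");np.save("crM.npy",cm[1]);im=viewer.snapshot("wrist");cv2.imwrite("pics/w_cr.png",im)
print(pose()[:3,3].round(1))
for d in nets.masks_of("wrist","crank_head"):
    m=d["region"].astype(np.uint8);print(d["conf"],d["box"],cv2.minAreaRect(np.argwhere(m)[:,::-1].astype(np.float32)))
```

```text
[ 468.8 -294.6  231. ]
0.72 [76.5, 2.3, 238.9, 146.1] ((160.12371826171875, 73.67660522460938), (190.39601135253906, 48.00177764892578), 38.290164947509766)
0.56 [317.2, 18.0, 519.2, 113.8] ((417.8656311035156, 61.274658203125), (44.27027130126953, 209.83786010742188), 71.07535552978516)
```

View pics/w_cr.png

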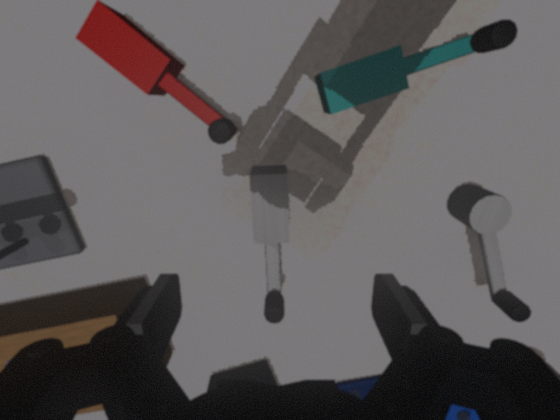

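The steel head's top face spans about (251,174) to (290,242), with the knob at (275,303). Red is at (128,48), turquoise at (362,78), and the round head at (490,214). I'll compute the pose and check it with an overlay.

Run:
```python
from h import *
c=viewer.calibration("wrist");cm=(c,np.load("crM.npy"));im=cv2.imread("pics/w_cr.png")
f=lambda u,v:pix2w(cm,(u,v),50)[:2]
ctr=(f(251,174)+f(288,174)+f(290,242)+f(253,242))/4
print("sizes",np.linalg.norm(f(251,174)-f(253,242)),np.linalg.norm(f(251,174)-f(288,174)))
e=f(253,242)-f(251,174)+f(290,242)-f(288,174);h=np.degrees(np.arctan2(e[1],e[0]))
k=pix2w(cm,(275,305),70)[:2];print("centre",ctr,"heading edges",h,"knob",np.linalg.norm(k-ctr),np.degrees(np.arctan2(*(k-ctr)[::-1])))
o=cv2.resize(im[150:330,200:350],None,fx=3.3,fy=3.3,interpolation=2);o=np.clip(o*1.5,0,255).astype(np.uint8)
def box(h,x0,x1,y0,y1,z,col):
    u=np.array([np.cos(np.radians(h)),np.sin(np.radians(h))]);v=np.array([-u[1],u[0]])
    q=[((w2pix(cm,[*(ctr+u*s+v*t),z])-[200,150])*3.3).astype(int) for s,t in((x0,y0),(x1,y0),(x1,y1),(x0,y1))]
    cv2.polylines(o,[np.array(q)],True,col,1)
box(h,-37,37,-19,19,50,(0,0,255));box(h,-37,37,-19,19,0,(255,0,0));box(h,37,120,-8,8,40,(0,160,0))
cv2.imwrite("pics/w_cr2.png",o)
```

```text
sizes 73.08773585156978 36.61469046122667
centre [ 490.69876681 -305.77506258] heading edges -10.861531353045793 knob 100.54744132293887 -9.59223887408956
```

View pics/w_cr2.png

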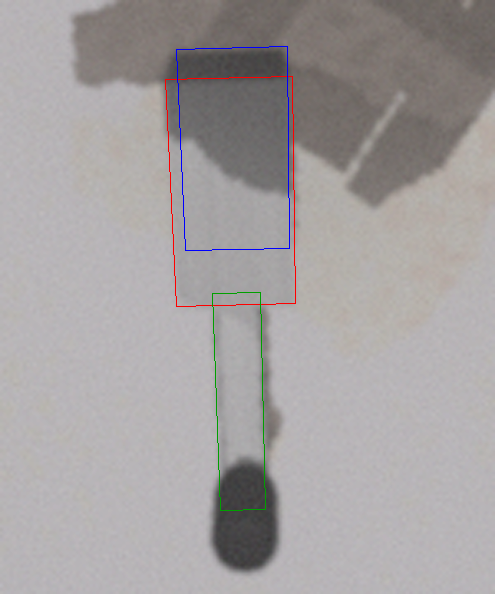

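Run:
```python
from h import *
move([490.7,-305.8,131],79.5);move([490.7,-305.8,11],79.5)
```

```text
shift [-0.238 -0.065  1.001] turn [ 0.0001 -0.0001 -0.0041] phi now 78.02 tcp [ 468.8 -294.6  231.1]
shift [-0.239 -0.066  2.201] turn [ 0.0001 -0.0001 -0.0041] phi now 78.02 tcp [ 468.8 -294.6  231.1]
```

Request:
servo_tool(
  series=[-0.24, -0.065, 1.0, 0, 0, -0.004, 1, -0.24, -0.065, 1.0, 0, 0, -0.004, 1, -0.24, -0.065, 1.0, 0, 0, -0.004, 1],
)

```text
clock: 3.6
ee_pos: [489.7, -304.7, 127.0]
tool_rot: [-0.002, 0.092, 0.996, 0.002]
ft_force: [-1.0, 0.5, -0.7]
grip_width: 1.0
grasp_force: 0.0
```

Request:
servo_tool(
  series=[0, 0, 0.3, 0, 0, 0, 1, 0, 0, 0.6, 0, 0, 0, 1, 0, 0, 0.8, 0, 0, 0, 1, 0, 0, 1.0, 0, 0, 0, 1],
)

```text
clock: 3.93
ee_pos: [490.5, -305.5, 29.7]
tool_rot: [-0.001, 0.092, 0.996, 0.001]
ft_force: [-0.3, -0.8, -0.5]
grip_width: 0.998
grasp_force: 0.0
```

Request:
servo_tool(
  series=[0, 0, 0.1, 0, 0, 0, 1, 0, 0, 0.2, 0, 0, 0, 1, 0, 0, 0.2, 0, 0, 0, 1, 0, 0, 0.2, 0, 0, 0, 1],
)

```text
clock: 4.27
ee_pos: [490.9, -307.5, 11.8]
tool_rot: [0.0, 0.093, 0.996, -0.0]
ft_force: [-0.0, 0.4, 1.4]
grip_width: 1.0
grasp_force: 0.0
```

Request:
servo_tool(
  series=[0, 0, 0, 0, 0, 0, -0.3, 0, 0, 0, 0, 0, 0, -0.6, 0, 0, 0, 0, 0, 0, -1, 0, 0, 0, 0, 0, 0, -1, 0, 0, 0, 0, 0, 0, -1, 0, 0, 0, 0, 0, 0, -1, 0, 0, 0, 0, 0, 0, -1, 0, 0, 0, 0, 0, 0, -1],
)

```text
clock: 4.93
ee_pos: [491.1, -308.2, 12.3]
tool_rot: [0.001, 0.093, 0.996, -0.0]
ft_force: [0.4, 0.7, 5.7]
grip_width: 0.437
grasp_force: 61.3
```

Gripped. Lifting, then moving to the eye.

Request:
servo_tool(
  series=[0, 0, -0.3, 0, 0, 0, -1, 0, 0, -0.7, 0, 0, 0, -1, 0, 0, -1, 0, 0, 0, -1, 0, 0, -1, 0, 0, 0, -1],
)

```text
clock: 5.27
ee_pos: [493.5, -310.6, 117.8]
tool_rot: [0.005, 0.093, 0.996, -0.004]
ft_force: [0.5, -1.1, -1.8]
grip_width: 0.436
grasp_force: 62.1
```

Request:
servo_tool(
  series=[0.02, 0.2, -0.1, 0, 0, 0, -1, 0.05, 0.55, -0.1, 0, 0, 0, -1, 0.08, 0.87, -0.1, 0, 0, 0, -1],
)

```text
clock: 5.52
ee_pos: [497.8, -219.8, 120.1]
tool_rot: [-0.001, 0.094, 0.996, 0.0]
ft_force: [-0.4, 0.1, -4.4]
grip_width: 0.436
grasp_force: 62.0
```

Request:
servo_tool(
  series=[0.03, 0.29, 0, 0, 0, 0, -1, 0.06, 0.58, 0, 0, 0, 0, -1, 0.08, 0.87, 0, 0, 0, 0, -1],
)

```text
clock: 5.77
ee_pos: [505.3, -131.8, 119.1]
tool_rot: [-0.002, 0.093, 0.996, 0.001]
ft_force: [-0.2, -0.3, -4.3]
grip_width: 0.44
grasp_force: 62.0
```

Request:
servo_tool(
  series=[0.03, 0.29, 0, 0, 0, 0, -1, 0.06, 0.58, 0, 0, 0, 0, -1, 0.08, 0.87, 0, 0, 0, 0, -1],
)

```text
clock: 6.02
ee_pos: [513.5, -45.1, 119.2]
tool_rot: [-0.002, 0.093, 0.996, 0.0]
ft_force: [0.1, -0.1, -3.1]
grip_width: 0.439
grasp_force: 62.0
```

Request:
servo_tool(
  series=[0.02, 0.2, 0, 0, 0, -0.015, -1, 0.04, 0.4, 0, 0, 0, -0.03, -1, 0.06, 0.6, 0, 0, 0, -0.045, -1, 0.08, 0.8, 0, 0, 0, -0.06, -1, 0.08, 0.87, 0, 0, 0, -0.071, -1, 0.08, 0.87, 0, 0, 0, -0.071, -1],
)

```text
clock: 6.52
ee_pos: [521.9, 41.7, 119.2]
tool_rot: [-0.002, -0.131, 0.991, 0.001]
ft_force: [-0.3, -0.6, -2.5]
grip_width: 0.439
grasp_force: 62.0
```

Run:
```python
from h import *
print(ctrl.sense()["grip_width"]);move([532.4,126.8,122],105)
```

```text
0.43878638826476857
shift [-0.323  0.794 -0.027] turn [ 0.0002 -0.0005  0.0003] phi now 105.1 tcp [521.9  41.7 119.2]
```

Request:
servo_tool(
  series=[-0.16, 0.4, 0, 0, 0, 0, -1, -0.32, 0.79, 0, 0, 0, 0, -1, -0.32, 0.79, 0, 0, 0, 0, -1, -0.32, 0.79, 0, 0, 0, 0, -1],
)

```text
clock: 6.85
ee_pos: [533.1, 125.8, 119.9]
tool_rot: [-0.001, -0.13, 0.991, -0.0]
ft_force: [0.5, -1.4, -3.6]
grip_width: 0.44
grasp_force: 62.7
```

Run:
```python
from h import *
move([532.4,126.8,122],105)
cm=cam("wrist");im=viewer.snapshot("wrist");T=pose();np.save("plM.npy",cm[1])
# expected head outline if centred on TCP; underside 12 mm below the TCP
def pts(z): return np.array([w2pix(cm,(T@[x,y,z,1])[:3]) for x,y in((-37,-19),(-37,19),(37,19),(37,-19))]).astype(int)
a=im.copy()
for z,col in((-38,(0,0,255)),(12,(255,0,0))): cv2.polylines(a,[pts(z)],True,col,1)
ax=[tuple(w2pix(cm,[532.4,126.8,z]).astype(int)) for z in(42,72)];cv2.line(a,*ax,(0,255,0),1)
t=cam("top");b=viewer.snapshot("top");b=cv2.resize(b[110:250,80:240],None,fx=2.5,fy=2.5,interpolation=2)
o=np.zeros((420,800,3),np.uint8);o[:,:400]=a[:,80:480];o[:350,400:]=b
cv2.imwrite("pics/place.png",np.clip(o*1.5,0,255).astype(np.uint8))
```

```text
shift [ 0.004  0.012 -0.021] turn [ 0.     -0.0004 -0.0001] phi now 104.97 tcp [533.1 125.8 119.9]
```

View pics/place.png

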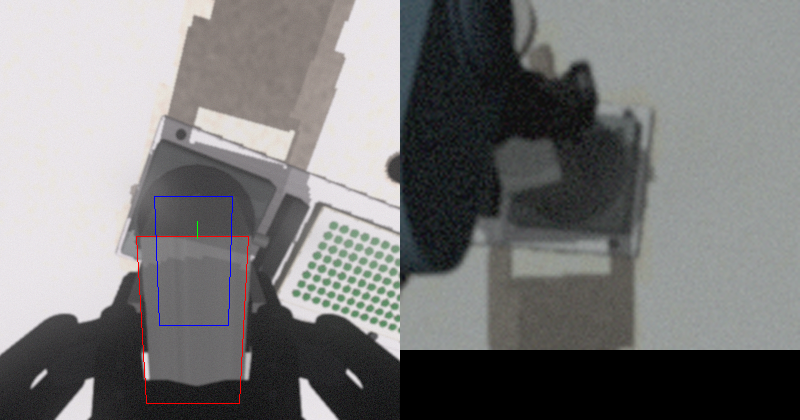

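Run:
```python
import cv2,numpy as np
im=cv2.imread("pics/place.png");a=im[150:400,120:270]
g=cv2.createCLAHE(6,(4,4)).apply(cv2.cvtColor(cv2.resize(a,None,fx=2.4,fy=2.4,interpolation=2),6))
cv2.imwrite("pics/place2.png",g)
```

```text
(no output)
```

View pics/place2.png

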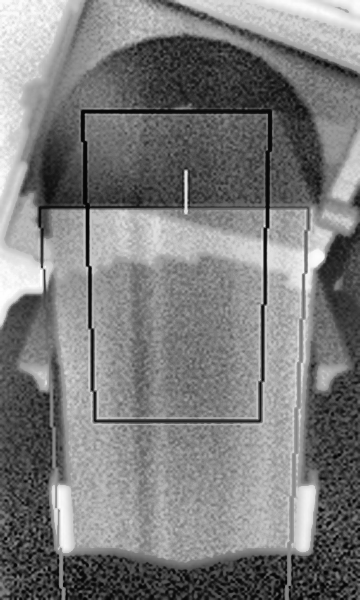

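The held head matches the predicted outline: near top edge at crop row 207, underside at row 111. Lowering now.

Request:
servo_tool(
  series=[0, 0.01, 0.15, 0, 0, 0, -1, 0, 0.01, 0.3, 0, 0, 0, -1, 0, 0.01, 0.36, 0, 0, 0, -1, 0, 0.01, 0.41, 0, 0, 0, -1, 0, 0.01, 0.45, 0, 0, 0, -1, 0, 0.01, 0.45, 0, 0, 0, -1],
)

```text
clock: 7.45
ee_pos: [533.4, 125.0, 75.7]
tool_rot: [-0.001, -0.129, 0.992, -0.0]
ft_force: [-0.4, 1.0, -3.8]
grip_width: 0.435
grasp_force: 62.7
```

Request:
servo_tool(
  series=[0, 0, 0.06, 0, 0, 0, -1, 0, 0, 0.12, 0, 0, 0, -1, 0, 0, 0.17, 0, 0, 0, -1, 0, 0, 0.195, 0, 0, 0, -1, 0, 0, 0.205, 0, 0, 0, -1, 0, 0, 0.205, 0, 0, 0, -1],
)

```text
clock: 7.95
ee_pos: [533.5, 125.7, 55.4]
tool_rot: [-0.0, -0.13, 0.992, 0.0]
ft_force: [0.3, 0.0, -3.6]
grip_width: 0.436
grasp_force: 62.7
```

Request:
servo_tool(
  series=[0, 0, 0.008, 0, 0, 0, -1, 0, 0, 0.016, 0, 0, 0, -1, 0, 0, 0.022, 0, 0, 0, -1, 0, 0, 0.022, 0, 0, 0, -1],
)

```text
clock: 8.28
ee_pos: [534.0, 125.7, 54.3]
tool_rot: [0.0, -0.13, 0.992, -0.0]
ft_force: [-2.2, -0.7, 2.9]
grip_width: 0.439
grasp_force: 63.4
```

Seated. Turning clockwise (positive about tool z).

Request:
servo_tool(
  series=[0, 0, 0, 0, 0, 0.0125, -1, 0, 0, 0, 0, 0, 0.025, -1, 0, 0, 0, 0, 0, 0.0375, -1, 0, 0, 0, 0, 0, 0.05, -1, 0, 0, 0, 0, 0, 0.0625, -1, 0, 0, 0, 0, 0, 0.075, -1, 0, 0, 0, 0, 0, 0.0875, -1, 0, 0, 0, 0, 0, 0.1, -1],
)

```text
clock: 8.95
ee_pos: [534.4, 126.3, 54.3]
tool_rot: [0.001, 0.185, 0.983, 0.001]
ft_force: [-0.3, 2.7, -0.4]
grip_width: 0.438
grasp_force: 63.2
```

Run:
```python
from h import *
s=ctrl.sense();print(s["torque"],s["ft_force"]);move([532.4,126.8,54],30)
```

```text
[0.56280166 0.07394452 0.16951037] [-0.2666112   2.70813896 -0.39360454]
shift [ 0.02  -0.003  0.003] turn [3.000e-04 1.000e-04 1.075e-01] phi now 68.7 tcp [534.4 126.3  54.3]
```

Request:
servo_tool(
  series=[0, 0, 0, 0, 0, 0.0125, -1, 0, 0, 0, 0, 0, 0.025, -1, 0, 0, 0, 0, 0, 0.0375, -1, 0, 0, 0, 0, 0, 0.05, -1, 0, 0, 0, 0, 0, 0.06, -1, 0, 0, 0, 0, 0, 0.07, -1, 0, 0, 0, 0, 0, 0.07, -1],
)

```text
clock: 9.53
ee_pos: [534.6, 126.5, 54.3]
tool_rot: [0.001, 0.394, 0.919, 0.001]
ft_force: [0.7, 4.5, -0.4]
grip_width: 0.439
grasp_force: 63.0
```

Run:
```python
from h import *
s=ctrl.sense();print(s["torque"],s["ft_force"]);move([532.4,126.8,54],30)
```

```text
[ 0.70871497 -0.09557608  0.06193544] [ 0.73245877  4.53663857 -0.38265234]
shift [ 0.017 -0.014  0.003] turn [0.0004 0.     0.0379] phi now 43.64 tcp [534.6 126.5  54.3]
```

Request:
servo_tool(
  series=[0, 0, 0, 0, 0, 0.01, -1, 0, 0, 0, 0, 0, 0.02, -1, 0, 0, 0, 0, 0, 0.03, -1, 0, 0, 0, 0, 0, 0.03, -1],
)

```text
clock: 9.87
ee_pos: [534.9, 126.5, 54.3]
tool_rot: [0.001, 0.476, 0.88, 0.001]
ft_force: [1.5, 5.5, -0.7]
grip_width: 0.439
grasp_force: 63.9
```

Run:
```python
from h import *
s=ctrl.sense();print(s["torque"],s["ft_force"]);move([532.4,126.8,54],30)
```

```text
[ 1.0193505  -0.3634486   1.41893594] [ 1.48927059  5.50041302 -0.70055585]
shift [ 0.016 -0.019  0.003] turn [0.0005 0.0002 0.0089] phi now 33.2 tcp [534.9 126.5  54.3]
```

The torque rose to 1.4 N m, so it is at the stop. I'll relax slightly, open and retreat.

Request:
servo_tool(
  series=[0, 0, 0, 0, 0, -0.003, -1, 0, 0, 0, 0, 0, -0.003, 0, 0, 0, 0, 0, 0, -0.003, 0.4, 0, 0, 0, 0, 0, -0.003, 0.4, 0, 0, 0, 0, 0, -0.003, 0.4],
)

```text
clock: 10.28
ee_pos: [534.0, 125.4, 53.8]
tool_rot: [0.0, 0.47, 0.883, -0.0]
ft_force: [0.8, -0.1, -0.2]
grip_width: 0.694
grasp_force: 0.0
```

Request:
servo_tool(
  series=[0, 0, -0.1, 0, 0, 0, 0.4, 0, 0, -0.3, 0, 0, 0, 0.4, 0, 0, -0.6, 0, 0, 0, 0.4, 0, 0, -1, 0, 0, 0, 0.4, 0, 0, -1, 0, 0, 0, 0.4],
)

```text
clock: 10.7
ee_pos: [538.8, 125.8, 162.8]
tool_rot: [0.007, 0.47, 0.883, 0.004]
ft_force: [0.9, -0.4, 1.7]
grip_width: 0.703
grasp_force: 0.0
```

Request:
servo_tool(
  series=[0.4, 0, -0.4, 0, 0, 0, 0.4, 0.7, 0, -0.8, 0, 0, 0, 0.4, 0.7, 0, -0.8, 0, 0, 0, 0.4, 0.7, 0, -0.8, 0, 0, 0, 0.4],
)

```text
clock: 11.03
ee_pos: [496.0, 186.0, 239.8]
tool_rot: [0.004, 0.468, 0.884, 0.003]
ft_force: [1.1, -0.8, 0.4]
grip_width: 0.698
grasp_force: 0.0
```

Run:
```python
from h import *
cm=cam("wrist");im=viewer.snapshot("wrist")
E0=np.array([532.4,126.8])
for hd in(-57,): 
    u=np.array([np.cos(np.radians(hd)),np.sin(np.radians(hd))]);v=np.array([-u[1],u[0]])
    for z,col in((92,(0,0,255)),(42,(255,0,0))):
        cv2.polylines(im,[np.array([w2pix(cm,[*(E0+u*s+v*t),z]).astype(int) for s,t in((37,19),(37,-19),(-37,-19),(-37,19))])],True,col,1)
cv2.imwrite("pics/end.png",np.clip(im*1.5,0,255).astype(np.uint8))
```

```text
(no output)
```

View pics/end.png

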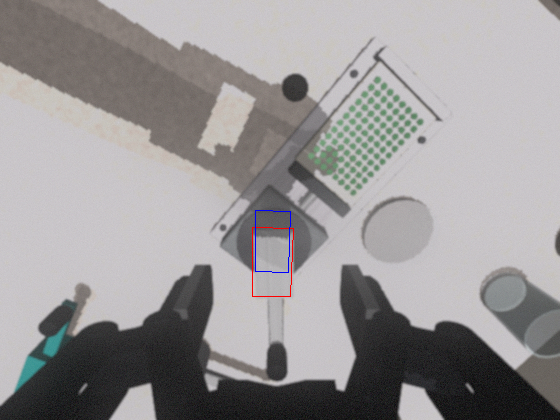

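The crank stands on the eye, with its head matching the outline at (272,262). The dark jaw at (318,188) is against the plate. I'm handing in the job.

```bash
python3 -c "
from h import *
print(workorder.close_job())"
```

```text
the job is handed in; nothing more can be done
None
```

I set the block-headed steel crank fully down on the eye, turned it clockwise until it hit the stop with the jaw against the microplate, left it standing there, did not touch the round-headed crank, and handed the job in at about 11 s (no verdict was returned).

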